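# Shift the viscometer's gear selector to high and set its speed toggle

### The arm

A 7-joint arm with a two-finger parallel gripper is mounted at the origin on the work surface. World frame = base frame: x ahead of the robot, y to its left, z up, the work surface at z = 0. Lengths are in mm, angles in rad, forces in N, time in s.
With the tool pointing down it reaches from about 350 to 900 mm from the base axis. Payload 7.2 kg.
Tool frame: the origin (TCP) lies midway between the tips of the shut fingers; the grasp point (between the pads) lies 19 mm behind it; z points along the fingers, y is the direction in which the jaws open and shut (so a half turn about z gives the same grasp; the last joint's range is limited). The gripper opens to 88 mm and grips with 3 to 60 N. Pads are 20 mm wide; open, the fingers measure 115 mm over their backs; the gripper's body (75 mm by 178 mm) begins 61 mm behind the grasp point.
Start: joints at [1.267, 0.411, -0.013, 1.596, 0.006, 1.134, -0.082], TCP at [146.001, -607.712, 189.553] pointing down, gripper open.
Joint ranges: [-2.95, 2.95], [-0.29, 1.99], [-1.47, 1.44], [0.14, 2.54], [-1.03, 4.17], [0.13, 1.85], [-2.86, 2.86]. Speed limits (rad/s): [2.39, 2.39, 3.01, 3.01, 3.14, 3.14, 3.14].

### API

Orientations are given as a unit quaternion [w, x, y, z].
In Python, from rig import * gives the robot as it stands.
- The arm moves only by the shell command python3 -m handwheel 'ROWS' [OPENING] [FORCE]. ROWS is JSON, a list of rows, each an object with "offset": the shift along the tool's x, y, z in units of 25 mm (1.0 is 25 mm), a list of three; "twist": the turn about the tool's z in units of 6 degrees (1.0 is 6 degrees). In form: [{"offset": [dx, dy, dz], "twist": twist}, ...]. A call has 1 to 12 rows; each row is the pose to reach, as a shift and turn from the pose measured when the call began, along the tool's axes at that moment; what a row does not reach only later rows make up. A row lasts 1/10 s, in which the tool goes at most 50 mm and 8.59 degrees, less where a joint would pass 70% of its speed; a pose out of reach is approached as far as the arm can. A call with a gripper value outside its range is refused whole. OPENING is the opening, from 0 (shut) to 1 (fully open), set as the call begins (- or left out, the last holds). The fingers move at their own pace and stop on an object; FORCE is the grip in N (left out, the last holds). Time passes only in rows, so rows that repeat a pose let the fingers close. It gives the time, the measured TCP pose, the force and the opening at its end, in the units of the state.
- state(): the state, without advancing time (a new reading comes with each control period).
- capture(name): name is "scene" or "top"; returns a dict with "img" (420x560x3 uint8, blue, green, red), "depth" (420x560 float32, mm along the optical axis (not along the pixel's ray), 0 where there is no reading), "camera_matrix" (3x3 intrinsics, pixels), "dist" ([k1, k2, p1, p2, k3] as OpenCV has them; the pictures are not rectified), "xyz" and "attitude" of the camera in the world. Camera axes: x right, y down, z forward; pixel columns grow to the right and rows downward; lengths in mm; the calibration is good to about 2 mm. A picture is of the moment at which its call begins.
- hand_in(): hands the job in, once; it reports no verdict.
Trained networks look in the newest picture that a camera, given by its name, has taken for a name from the list of things; names that differ only in an ending like _2 or _b are one class to them, and where a whole thing is asked for, a point or a joint stands for the part that bears it (a point fixed in the world has none). Each returns a list of dicts, best first, with "score" (0 to 1); they miss things now and then, are a little off and sometimes report something else, mostly with a low value. They report only what shows in the picture. A call takes as long as a camera call.
- regions_of(thing, camera): "region" (420x560 bool, what is visible of it) and "rect" ([left, top, width, height] in pixels, round what is visible of it).
The state is a dict: "time_s": time; "q": joint angles; "dq": joint speeds; "joint_efforts": joint torques, N m; "ee_pos": TCP position; "ee_rot": TCP orientation; "wrist_force": force on the tool from outside, world axes, zero at the start; "ft_torque": the same for the moment, N m; "grip_width": finger opening in mm.
Only numpy, scipy, OpenCV 4.12 (cv2) and the standard library are available. Lean on these libraries where they do the work, as an engineer would, in place of code of your own. Each camera call takes 0.05 s, during which the arm holds its last target. There are 200 camera calls.

### The job

The viscometer is unplugged and in neutral; set it up for its top speed. Pull the sprung gear selector knob up, turn it past the one-pip slot to the two-pip slot and let it snap in, rocking it gently until the gear meshes and it sits fully home; never force it against its stop, the slot sides or the teeth. Also throw the speed toggle on the console right over to the rear, let go of everything, and leave the cup, bottles and other things standing as they are.

Things in the scene. Friction and masses are not known exactly. Their poses are not given: they have to be found in the camera images.
- viscometer: bench viscometer, fixed. Origin on the bench; x to its rear, y to its left, z up. Base 280 x 200 mm. Gearbox head 190 (x) x 130 (y) over the origin, from 175 to 237 mm above the bench; on its deck a dial (5 mm high, 62 mm in front of the origin) and the gear selector (axis 40 mm behind the origin). Under the head: rotor, cup stage, motor.
- crown (a point): on the selector's axis at deck height; axes as the viscometer's. Round it a slotted crown ring, 78 mm across, 10 high. Slots: neutral (short bar on the deck beside it) at bearing 144 deg, low (one pip) at 180, towards the operator, high (two pips) at 216; bearings counterclockwise from above, from x.
- selector: black selector knob; origin on its axis, at deck height when home; z up, x along its nose. Disc 48 mm across, on it a straight bar grip 46 long (x), 14 thick, 8 to 48 mm above the origin. A steel nose 5 mm wide reaches out from the disc to 40 mm from the axis and lies in a slot of the crown, its top flush with the crown when home.
- nose (a point): top of the nose's outer end; x outwards. A slot leaves the nose 9 deg of play either way. Hidden under the deck a gear stands at a chance angle: in low and high the knob drops about 5 mm, then rests on gear teeth, about 4 mm short of home, until turned within the play to the gap: its middle is within 7.2 deg of mid slot, and the knob drops within 1.7 deg of it. Neutral has no teeth.
- gear_lift (a joint): how far the knob is pulled up, m: 0 home, about 0.004 resting on the gear teeth, 0.009 resting on the crown (the nose is clear above this), 0.0125 against a hard stop. A spring draws it down with 7 N at home, 12 N at the stop; the knob's weight adds 1.3 N.
- gear_turn (a joint): angle of the knob, rad, counterclockwise from above: 0 neutral, 0.628 low, 1.257 high, at mid slot; starts in neutral, within 0.1 of 0. Friction 0.02 N m.
- knob_grip (a point): on the knob's axis, 38 mm above the selector's origin, so 10 mm below the top of the bar grip; x along the bar and the nose, z up. The best place to grip, from above, across the 14 mm.
- console: low switch console right of the head, part of the viscometer: 170 (x) x 110 (y), its flat top 64 mm above the bench. Origin: middle of its underside; axes as the viscometer's. The speed toggle stands on it.
- toggle_tip (a point): centre of the 12 mm ball at the end of the steel speed toggle: a bat handle 7 mm thick, ball centre 40 mm from the pivot.
- toggle_pivot (a point): pivot of the speed toggle, on the console, 66 mm above the bench; axes as the viscometer's: x to its rear. The toggle swings in its x-z plane.
- speed_toggle (a joint): angle of the toggle, rad: 0 leaning 0.4 rad to the front, towards the operator (low); 0.8 leaning 0.4 rad to the rear (high). Stays where it is left; 0.05 N m moves it.
- sample_cup: bystander: open steel sample cup standing on the stage under the rotor, 68 mm across and 66 high (origin: middle of its foot).
- spare_rotor: bystander: spare steel rotor sleeve standing upright on the bench left of the viscometer, 40 mm across, 80 high with its stub (origin: middle of its foot).
- powder_jar: bystander: clear screw-top jar on the bench right of the switch console, 68 mm across, 85 high (origin: middle of its foot).
- reagent_bottle: bystander: white plastic bottle, 72 mm across, 170 high (origin: middle of its foot).
- yellow_bottle: bystander: yellow plastic bottle, 80 mm across, 185 high (origin: middle of its foot).
- beaker: bystander: glass beaker, 72 mm across, 95 high (origin: middle of its foot).
- spatula: bystander: spatula lying flat on the bench, 190 mm long (origin: middle of its underside).

How it is judged:
By the outcome, as a careful person would: the job done as asked, in the order asked, and still so for the second after the job is handed in, with the robot touching nothing.
It also fails if it takes over 58 s, if anything falls off the work surface, if the arm or the gripper's body presses on something with over 40 N, if the wrist force passes 120 N, or if a joint passes its speed limit or range.

## Working session

There is one attempt and no reset: what is moved stays moved. The work goes in short steps, Python scripts to look and compute and a shell command to move; the robot and the scene stay as the last step left them, time stands still between calls to the robot, and variables do not carry over. Pictures are saved under pics/ and viewed, about 8 in all and at most 12, crops included, and the job is handed in when it is done.

```bash
ls; mkdir -p pics; cat > h.py <<'E'
from rig import *
import numpy as np, cv2
from scipy.spatial.transform import Rotation as R
def Rq(q): return R.from_quat([q[1],q[2],q[3],q[0]])
def cloud(c):
    h,w=c["depth"].shape
    u,v=np.meshgrid(np.arange(w),np.arange(h))
    p=cv2.undistortPoints(np.stack([u,v],-1).reshape(-1,1,2).astype(np.float32),np.array(c["camera_matrix"]),np.array(c["dist"])).reshape(h,w,2)
    d=c["depth"][...,None]
    P=np.concatenate([p*d,d],-1)
    att=np.array(c["attitude"]); M=att if att.shape==(3,3) else Rq(att).as_matrix()
    W=P@M.T+np.array(c["xyz"]); W[c["depth"]==0]=np.nan
    return W
def proj(c,X):
    att=np.array(c["attitude"]); M=att if att.shape==(3,3) else Rq(att).as_matrix()
    p=(np.atleast_2d(X)-np.array(c["xyz"]))@M
    return cv2.projectPoints(p.astype(float),np.zeros(3),np.zeros(3),np.array(c["camera_matrix"]),np.array(c["dist"]))[0].reshape(-1,2)
E
python3 - <<'E'
from h import *
print(state())
for n in("scene","top"):
    c=capture(n); cv2.imwrite(f"pics/{n}0.png",c["img"]); print(n,c["xyz"],c["attitude"],c["camera_matrix"])
    W=cloud(c)
    for t in("selector","nose","console","toggle_tip","viscometer"):
        for r in regions_of(t,n)[:2]:
            P=W[r["region"]]; P=P[~np.isnan(P[:,0])]
            print(t,round(r["score"],2),r["rect"],len(P),np.nanmedian(P,0).round(1) if len(P) else "",np.percentile(P,[2,98],axis=0).round(0).tolist() if len(P) else "")
E
```

```text
pics
{'time_s': 0.0, 'q': array([ 1.26681256,  0.41194079, -0.01268953,  1.59703222,  0.00560566,
        1.13430771, -0.08218953]), 'dq': array([ 1.30776231e-03,  1.48605431e-03, -1.55990871e-03,  6.60565051e-05,
        8.89078868e-04, -7.22316118e-05,  7.80448273e-04]), 'joint_efforts': array([-2.61635569e-04, -5.87948978e+01,  6.41181618e-01, -2.91062433e+01,
       -5.38825931e-02,  1.82432821e-02,  1.24262779e-04]), 'ee_pos': array([ 145.81134079, -607.17481415,  188.68861885]), 'ee_rot': array([-8.10200561e-04,  9.93057468e-01,  1.17627304e-01, -1.62031580e-04]), 'wrist_force': array([ 0.45993109, -0.5604374 , -0.69153021]), 'ft_torque': array([-0.0118986 , -0.00333083,  0.0166745 ]), 'grip_width': 87.94271817363415}
scene [1314.35353287 -848.55143517 1004.30147253] [-0.41827098  0.83199935  0.32454106 -0.16582994] [[460.1349907    0.         284.5985602 ]
 [  0.         460.1349907  211.04736968]
 [  0.           0.           1.        ]]
selector 0.74 [317.2, 161.5, 15.2, 23.6] 202 [598.8  97.1 260.9] [[566.0, 83.0, 241.0], [618.0, 122.0, 286.0]]
selector 0.34 [347.6, 147.7,
[... 616 characters left out ...]
4  0.04692201] [[412.84958028   0.         274.89157446]
 [  0.         412.84958028 209.92554422]
 [  0.           0.           1.        ]]
selector 0.61 [217.3, 169.9, 20.0, 25.1] 317 [587.5 102.  248.5] [[564.0, 83.0, 237.0], [610.0, 125.0, 288.0]]
selector 0.6 [199.2, 157.1, 115.9, 103.8] 8326 [548.6  44.   66.1] [[412.0, -110.0, 30.0], [672.0, 155.0, 250.0]]
nose 0.68 [218.9, 167.9, 15.6, 29.7] 312 [587.6 102.3 250.7] [[562.0, 84.0, 238.0], [610.0, 125.0, 288.0]]
console 0.86 [270.7, 165.9, 44.4, 66.4] 1956 [585.8 -58.7  63.6] [[506.0, -126.0, 23.0], [674.0, -3.0, 69.0]]
viscometer 0.62 [203.1, 158.2, 108.8, 105.9] 8393 [547.9  44.7  66. ] [[412.0, -110.0, 30.0], [674.0, 155.0, 250.0]]
```

```bash
python3 - <<'E'
from h import *
a=cv2.imread("pics/top0.png")[120:290,170:370]; b=cv2.imread("pics/scene0.png")[120:310,230:400]
a=cv2.resize(a,None,fx=3,fy=3,interpolation=cv2.INTER_CUBIC);b=cv2.resize(b,None,fx=3,fy=3,interpolation=cv2.INTER_CUBIC)
cv2.imwrite("pics/t0c.png",a);cv2.imwrite("pics/s0c.png",b)
for n in("top","scene"):
    c=capture(n);W=cloud(c)
    if n=="top": cv2.imwrite("pics/full.png",c["img"])
    for lo,hi,nm,box in((230,241,"deck",(400,700,-30,200)),(59,68,"console",(450,720,-160,20))):
        m=(W[...,2]>lo)&(W[...,2]<hi)&(W[...,0]>box[0])&(W[...,0]<box[1])&(W[...,1]>box[2])&(W[...,1]<box[3])
        P=W[m]; print(n,nm,len(P),cv2.minAreaRect(P[:,:2].astype(np.float32)),np.median(P[:,2]))
    m=(W[...,2]>281)&(W[...,2]<291)&(W[...,0]>540)&(W[...,0]<640)&(W[...,1]>60)&(W[...,1]<150)
    P=W[m];print("bar",len(P),cv2.minAreaRect(P[:,:2].astype(np.float32)),P.mean(0))
    m=(W[...,2]>72)&(W[...,2]<130)&(W[...,0]>510)&(W[...,0]<690)&(W[...,1]>-125)&(W[...,1]<-20)
    P=W[m];print("tog",len(P),P.round(0)[:25].tolist())
E
```

```text
top deck 2725 ((552.3690185546875, 94.42953491210938), (188.57913208007812, 127.31092071533203), 12.547593116760254) 237.0121711532472
top console 1935 ((567.526611328125, -42.08302307128906), (209.31671142578125, 163.5767364501953), 12.123101234436035) 63.71392695950226
bar 105 ((591.57275390625, 103.77584838867188), (14.618448257446289, 45.08693313598633), 62.755287170410156) [591.32659797 104.0002612  284.79834548]
tog 17 [[594.0, -71.0, 79.0], [593.0, -74.0, 85.0], [588.0, -76.0, 111.0], [591.0, -72.0, 79.0], [586.0, -73.0, 108.0], [586.0, -76.0, 111.0], [586.0, -79.0, 109.0], [589.0, -69.0, 73.0], [583.0, -73.0, 109.0], [583.0, -76.0, 111.0], [583.0, -79.0, 111.0], [584.0, -82.0, 105.0], [580.0, -73.0, 107.0], [580.0, -76.0, 107.0], [580.0, -79.0, 109.0], [578.0, -76.0, 105.0], [539.0, -88.0, 72.0]]
scene deck 1025 ((558.6083374023438, 92.09319305419922), (190.08746337890625, 137.8596649169922), 12.887118339538574) 236.46246004310854
scene console 1201 ((570.615234375, -44.21305847167969), (214.79371643066406, 166.55453491210938), 11.366945266723633) 64.02169320731844
bar 41 ((597.0452880859375, 103.23310852050781), (13.510725975036621, 49.605690002441406), 63.67702102661133) [596.30566813 102.18671029 283.90021562]
tog 35 [[587.0, -79.0, 112.0], [587.0, -75.0, 110.0], [582.0, -78.0, 104.0], [587.0, -79.0, 108.0], [588.0, -76.0, 107.0], [592.0, -75.0, 108.0], [586.0, -82.0, 106.0], [587.0, -79.0, 104.0], [593.0, -81.0, 109.0], [593.0, -76.0, 106.0], [586.0, -82.0, 102.0], [588.0, -81.0, 102.0], [592.0, -80.0, 104.0], [593.0, -77.0, 102.0], [590.0, -82.0, 100.0], [590.0, -78.0, 97.0], [594.0, -78.0, 99.0], [589.0, -77.0, 92.0], [594.0, -78.0, 95.0], [590.0, -78.0, 90.0], [593.0, -77.0, 91.0], [593.0, -72.0, 87.0], [589.0, -77.0, 84.0], [595.0, -79.0, 89.0], [596.0, -75.0, 87.0]]
```

View pics/t0c.png

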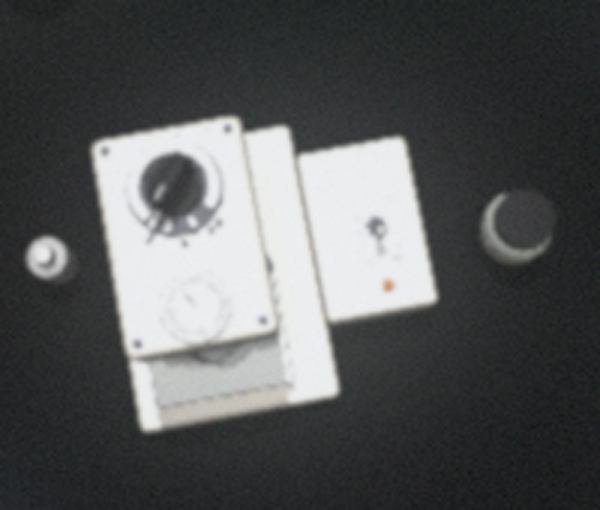

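View pics/s0c.png

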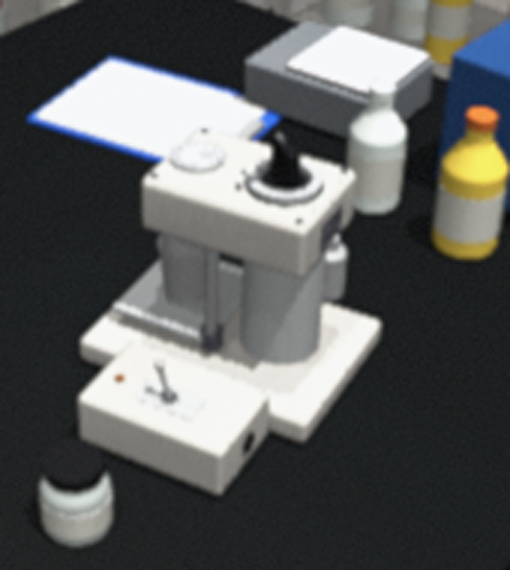

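View pics/full.png

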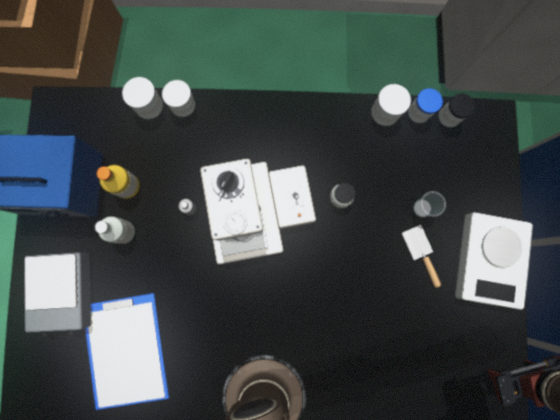

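The top view crop (3x, offset 170,120) shows the black selector knob at about (175,185) in the crop. Its nose points lower left to the neutral bar, with the pips further counterclockwise. The toggle is at about (377,230). The side crop agrees: the toggle leans to the front and the knob stands upright. The full view shows a free path at about 300 mm height.

The crown is at about (592,103) with viscometer yaw about 12.3°, and the nose bears about 153° in world. I'll start moving.

```bash
python3 -m handwheel '[{"offset":[0,0,-2],"twist":0},{"offset":[0,0,-4],"twist":0},{"offset":[1,-1,-5.2],"twist":1},{"offset":[2.4,-2.4,-5.2],"twist":2},{"offset":[3.8,-3.8,-5.2],"twist":3},{"offset":[5.2,-5.2,-5.2],"twist":4},{"offset":[6.6,-6.6,-5.2],"twist":5},{"offset":[8,-8,-5.2],"twist":6},{"offset":[9.4,-9.4,-5.2],"twist":6.8},{"offset":[10.8,-10.8,-5.2],"twist":6.8},{"offset":[12.2,-12.2,-5.2],"twist":6.8},{"offset":[12.2,-12.2,-5.2],"twist":6.8}]' 1 30
cat > go.py <<'E'
from h import *
import sys
# usage: go.py x y z tool_x_bearing
x,y,z,b=map(float,sys.argv[1:5]); s=state(); M=Rq(s["ee_rot"]).as_matrix()
d=M.T@(np.array([x,y,z])-s["ee_pos"])/25
cur=np.degrees(np.arctan2(M[1,0],M[0,0]))
print("t",s["time_s"],"pos",s["ee_pos"].round(1),"bearing",cur.round(2),"tilt",np.degrees(np.arccos(-M[2,2])).round(2),"F",s["wrist_force"].round(1),"T",s["ft_torque"].round(2),"w",round(s["grip_width"],1),"q7",s["q"][6].round(2))
print("offset",d.round(2),"twist",round(-(((b-cur)+180)%360-180)/6,2))
E
python3 go.py 592.5 103.2 315 -27
```

```text
time_s: 1.9
ee_pos: [374.6, -233.9, 320.2]
ee_rot: [-0.001, 0.973, -0.231, 0.001]
wrist_force: [-1.2, -0.9, 0.9]
grip_width: 87.5
t 1.9 pos [ 374.6 -233.9  320.2] bearing -26.73 tilt 0.13 F [-1.2 -0.9  0.9] T [ 0.04  0.03 -0.  ] w 87.5 q7 -1.59
offset [  1.72 -15.96   0.24] twist 0.05
```

```bash
python3 -m handwheel '[{"offset":[0.2,-2,0],"twist":0},{"offset":[0.4,-4,0.1],"twist":0},{"offset":[0.6,-6,0.2],"twist":0},{"offset":[0.9,-8,0.24],"twist":0},{"offset":[1.1,-10,0.24],"twist":0},{"offset":[1.3,-12,0.24],"twist":0},{"offset":[1.5,-14,0.24],"twist":0},{"offset":[1.7,-15.4,0.24],"twist":0.05},{"offset":[1.72,-15.96,0.24],"twist":0.05},{"offset":[1.72,-15.96,0.24],"twist":0.05},{"offset":[1.72,-15.96,0.24],"twist":0.05}]' 0.5 30
python3 go.py 592.5 103.2 256 -27
python3 - <<'E'
from h import *
for n in("scene","top"):
    c=capture(n); 
    u,v=proj(c,[592.5,103.2,285])[0]; print(n,u,v,proj(c,state()["ee_pos"]))
    u,v=int(u),int(v); im=cv2.resize(c["img"][v-50:v+40,u-60:u+60],None,fx=5,fy=5,interpolation=cv2.INTER_CUBIC)
    cv2.imwrite(f"pics/{n}1.png",im)
E
```

```text
time_s: 3.0
ee_pos: [592.3, 101.6, 314.7]
ee_rot: [-0.0, 0.972, -0.234, 0.001]
wrist_force: [-0.2, -0.4, 0.0]
grip_width: 43.8
t 3.0 pos [592.3 101.6 314.7] bearing -27.08 tilt 0.09 F [-0.2 -0.4  0. ] T [0.01 0.   0.02] w 43.8 q7 -2.45
offset [-0.02 -0.06  2.35] twist -0.01
scene 324.15199007618617 167.9235611706792 [[324.05827381 159.52733704]]
top 225.69002163297392 177.89642393921395 [[225.2037428  175.35442555]]
```

View pics/scene1.png

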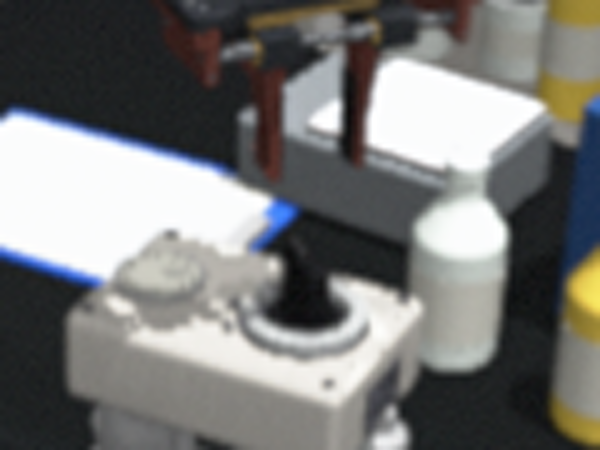

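The scene crop shows fingertips at about (272,178) and (357,165), some 40 crop pixels above where the TCP should project, about (300,212). The knob itself matches its projection at (301,255). I'll check the fingertip positions by depth before descending.

```bash
python3 - <<'E'
from h import *
s=state(); M=Rq(s["ee_rot"]).as_matrix(); print(s["ee_pos"])
for n in("scene","top"):
    c=capture(n);W=cloud(c)
    L=(W-s["ee_pos"])@M   # tool coords
    m=(abs(L[...,0])<40)&(abs(L[...,1])<70)&(L[...,2]>-70)&(L[...,2]<28)
    for zz in range(-70,28,7):
        k=m&(L[...,2]>=zz)&(L[...,2]<zz+7); P=L[k]
        if len(P): print(n,"toolz",zz,len(P),[(P[q].mean(0).round(0).tolist(),int(q.sum())) for q in (P[:,1]<0,P[:,1]>=0) if q.any()])
    m=(W[...,2]>240)&(W[...,2]<291)&(W[...,0]>560)&(W[...,0]<630)&(W[...,1]>70)&(W[...,1]<140)
    P=W[m&(W[...,2]>278)];print("bar",len(P),P.mean(0) if len(P) else 0)
E
```

```text
[592.20378195 100.82579825 315.17110899]
scene toolz -70 29 [([6.0, -26.0, -67.0], 14), ([8.0, 28.0, -67.0], 15)]
scene toolz -63 26 [([9.0, -27.0, -60.0], 12), ([10.0, 27.0, -60.0], 14)]
scene toolz -56 21 [([8.0, -26.0, -53.0], 12), ([7.0, 27.0, -52.0], 9)]
scene toolz -49 25 [([7.0, -26.0, -46.0], 14), ([6.0, 28.0, -45.0], 11)]
scene toolz -42 23 [([6.0, -26.0, -39.0], 12), ([9.0, 27.0, -39.0], 11)]
scene toolz -35 6 [([2.0, -26.0, -33.0], 4), ([12.0, 24.0, -33.0], 2)]
bar 52 [597.63394843 100.38184723 283.23281212]
bar 0 0
```

```bash
python3 - <<'E'
from h import *
s=state(); M=Rq(s["ee_rot"]).as_matrix()
for n in("scene","top"):
    c=capture(n);W=cloud(c)
    L=(W-s["ee_pos"])@M
    m=(abs(L[...,0])<110)&(abs(L[...,1])<110)&(L[...,2]>-230)&(L[...,2]<0)
    for zz in range(-230,0,10):
        k=m&(L[...,2]>=zz)&(L[...,2]<zz+10); P=L[k]
        if len(P)>3: print(n,zz,len(P),"x",np.percentile(P[:,0],[3,97]).round(0),"y",np.percentile(P[:,1],[3,97]).round(0))
    # highest features: nearest known geometry
    for t in ("selector","powder_jar","spare_rotor"):
        r=regions_of(t,n)
        if r:
            P=W[r[0]["region"]];P=P[~np.isnan(P[:,0])];print(n,t,round(r[0]["score"],2),np.percentile(P,[2,50,98],axis=0).round(0).tolist())
c=capture("scene"); cv2.imwrite("pics/s2.png",cv2.resize(c["img"][70:190,250:410],None,fx=5,fy=5,interpolation=cv2.INTER_CUBIC))
print(proj(c,[s["ee_pos"]+M@np.array([0,0,z]) for z in(0,-33,-80,-120)])-[250,70])
E
```

```text
scene -230 55 x [ 5. 39.] y [-21.  32.]
scene -220 127 x [-11.  39.] y [-35.  34.]
scene -210 83 x [ 7. 39.] y [-41.  34.]
scene -200 43 x [15. 37.] y [-39.  16.]
scene -190 79 x [-14.  27.] y [-40.  14.]
scene -180 87 x [-14.  27.] y [-42.  15.]
scene -170 88 x [-16.  28.] y [-42.  16.]
scene -160 472 x [-26.  35.] y [-85.  87.]
scene -150 156 x [-19.  36.] y [-80.  87.]
scene -140 230 x [-25.  38.] y [-78.  84.]
scene -130 192 x [-21.  37.] y [-77.  80.]
scene -120 63 x [-27.  35.] y [-78.  80.]
scene -110 31 x [-5. 16.] y [-36.  37.]
scene -100 48 x [-6. 17.] y [-35.  35.]
scene -90 41 x [-6. 17.] y [-35.  33.]
scene -80 43 x [-9. 16.] y [-33.  32.]
scene -70 37 x [-4. 15.] y [-34.  31.]
scene -60 37 x [-5. 15.] y [-33.  31.]
scene -50 32 x [-6. 16.] y [-29.  31.]
scene -40 21 x [-8. 13.] y [-28.  30.]
scene selector 0.48 [[549.0, 84.0, 233.0], [600.0, 98.0, 257.0], [618.0, 163.0, 287.0]]
scene powder_jar 0.59 [[586.0, -251.0, 5.0], [622.0, -232.0, 61.0], [640.0, -198.0, 89.0]]
top -160 210 x [-1. 31.] y [59. 88.]
top -150 5 x [-3. 25.] y [87. 88.]
top -140 8 x [28. 32.] y [45. 78.]
top powder_jar 0.66 [[569.0, -260.0, -3.0], [597.0, -213.0, 83.0], [644.0, -184.0, 89.0]]
[[74.13679782 89.38389642]
 [74.61508344 79.60002474]
 [75.31195271 65.19957381]
 [75.91951823 52.49788974]]
```

View pics/s2.png

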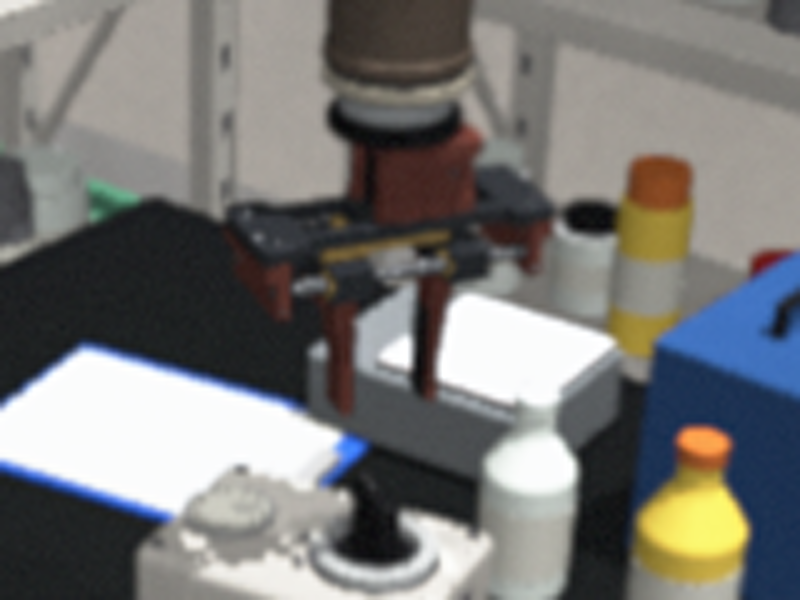

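The hand cloud says the whole hand (body edge and tips) sits about 32 mm higher than the reported TCP implies. Going to the reported grasp height is safe in either case, so I'll descend there and check.

```bash
python3 -m handwheel '[{"offset":[0,-0.07,0.6],"twist":0},{"offset":[0,-0.07,1.2],"twist":0},{"offset":[0,-0.07,1.8],"twist":0},{"offset":[0,-0.07,2.2],"twist":0},{"offset":[0,-0.07,2.35],"twist":0},{"offset":[0,-0.07,2.35],"twist":0}]' 
python3 go.py 592.5 103.2 256 -27
cat > look.py <<'E'
from h import *
import sys
s=state(); M=Rq(s["ee_rot"]).as_matrix(); c=capture("scene");W=cloud(c)
L=(W-s["ee_pos"])@M
m=(abs(L[...,0])<45)&(abs(L[...,1])<100)&(L[...,2]>-130)&(L[...,2]<20)
for zz in range(-130,20,8):
    P=L[m&(L[...,2]>=zz)&(L[...,2]<zz+8)]
    if len(P)>2: print(zz,len(P),"x",np.percentile(P[:,0],[3,97]).round(0),"y",np.percentile(P[:,1],[3,50,97]).round(0))
p=proj(c,[592,103,260])[0].astype(int)
cv2.imwrite(sys.argv[1],cv2.resize(c["img"][p[1]-60:p[1]+35,p[0]-60:p[0]+60],None,fx=6,fy=6,interpolation=cv2.INTER_CUBIC))
E
python3 look.py pics/s3.png
```

```text
time_s: 4.25
ee_pos: [593.3, 104.7, 255.9]
ee_rot: [-0.001, 0.972, -0.234, 0.001]
wrist_force: [0.1, -1.1, -0.5]
grip_width: 44.1
t 4.25 pos [593.3 104.7 255.9] bearing -27.02 tilt 0.09 F [ 0.1 -1.1 -0.5] T [ 0.07 -0.    0.03] w 44.1 q7 -2.48
offset [-0.    0.07 -0.01] twist -0.0
-130 159 x [-18.  38.] y [-77.   8.  80.]
-122 82 x [-24.  37.] y [-79.  23.  80.]
-114 17 x [-23.  25.] y [-54. -24.  62.]
-106 25 x [-5. 17.] y [-34. -25.  36.]
-98 32 x [-5. 16.] y [-34. -25.  36.]
-90 27 x [-6. 16.] y [-32.  22.  36.]
-82 36 x [-6. 17.] y [-34. -23.  32.]
-74 26 x [-2. 15.] y [-32. -22.  32.]
-66 25 x [-7. 16.] y [-30.  24.  31.]
-58 27 x [-5. 15.] y [-29. -22.  30.]
-50 28 x [-8. 15.] y [-30.  -1.  30.]
-42 25 x [-8. 16.] y [-30.  20.  30.]
-34 45 x [-17.  28.] y [-25.   2.   8.]
-26 19 x [-10.  25.] y [-6.  6.  8.]
-18 23 x [-15.  27.] y [-6.  6.  9.]
-10 24 x [-15.  28.] y [-3.  6.  9.]
-2 24 x [-18.  29.] y [-20.   6.  17.]
6 197 x [-30.  40.] y [-35.   7.  36.]
14 317 x [-41.  42.] y [-64.  37.  92.]
```

View pics/s3.png

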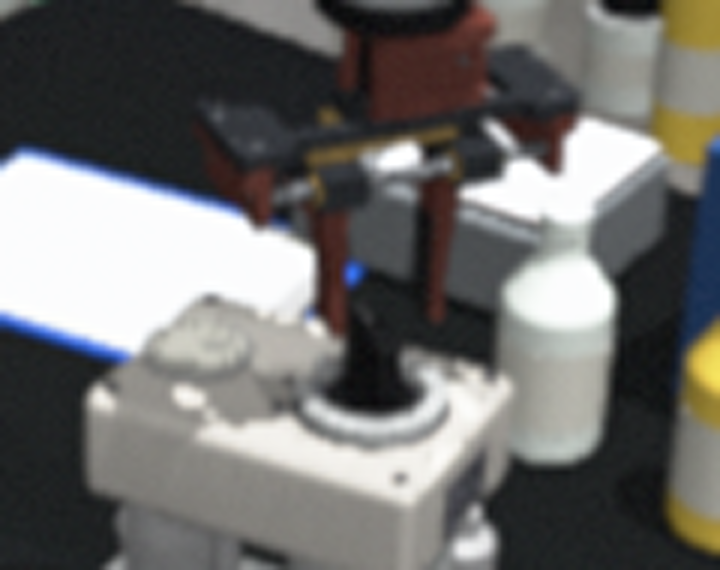

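This confirms it: the fingertips end at about (333,330) and (435,318) in the crop, just above the bar top. The real tips are therefore about 33 mm above the reported TCP. In the same cloud the bar lies central between the fingers, so I'll go 31 mm lower and watch the force.

```bash
python3 -m handwheel '[{"offset":[0,0.04,0.3],"twist":0},{"offset":[0,0.04,0.6],"twist":0},{"offset":[0,0.04,0.9],"twist":0},{"offset":[0,0.04,1.24],"twist":0},{"offset":[0,0.04,1.24],"twist":0}]' 
python3 go.py 593 104 225 -27
python3 look.py pics/s4.png
```

```text
time_s: 4.8
ee_pos: [592.4, 103.6, 223.9]
ee_rot: [-0.0, 0.972, -0.234, -0.0]
wrist_force: [-0.9, -0.0, 1.1]
grip_width: 43.9
t 4.8 pos [592.4 103.6 223.9] bearing -27.03 tilt 0.03 F [-0.9 -0.   1.1] T [ 0.05  0.01 -0.01] w 43.9 q7 -2.49
offset [ 0.01 -0.02 -0.05] twist -0.0
-130 145 x [-7. 38.] y [-76.  -2.  80.]
-122 79 x [-23.  37.] y [-78.  23.  80.]
-114 18 x [-24.  25.] y [-76.  43.  79.]
-106 21 x [-3. 17.] y [-36. -26.  34.]
-98 31 x [ 0. 17.] y [-33. -23.  35.]
-90 30 x [-6. 16.] y [-34. -23.  35.]
-82 27 x [-5. 16.] y [-32. -24.  33.]
-74 24 x [-8. 17.] y [-31. -23.  32.]
-66 65 x [-17.  25.] y [-28.   1.  31.]
-58 48 x [-10.  25.] y [-29.   5.  31.]
-50 56 x [-16.  27.] y [-30.   4.  30.]
-42 43 x [-13.  26.] y [-29.   4.  30.]
-34 32 x [-16.  35.] y [-20.   5.  30.]
-26 177 x [-16.  41.] y [-35.   6.  36.]
-18 433 x [-43.  42.] y [-66.  39.  91.]
-10 110 x [-23.  44.] y [-78.  61.  97.]
-2 67 x [-16.  42.] y [-72.  68.  98.]
6 63 x [-15.  43.] y [-72.  64.  96.]
14 54 x [-17.  42.] y [-74.  69.  97.]
```

```bash
python3 -m handwheel '[{"offset":[0,0,0],"twist":0},{"offset":[0,0,0],"twist":0},{"offset":[0,0,0],"twist":0},{"offset":[0,0,0],"twist":0},{"offset":[0,0,0],"twist":0}]' 0 10
python3 go.py 592.5 103.6 224 -27
```

```text
time_s: 5.35
ee_pos: [592.8, 103.8, 224.9]
ee_rot: [-0.0, 0.972, -0.234, 0.0]
wrist_force: [0.4, -0.4, 1.2]
grip_width: 14.0
t 5.35 pos [592.8 103.8 224.9] bearing -27.02 tilt 0.08 F [ 0.4 -0.4  1.2] T [ 0.01  0.06 -0.05] w 14.0 q7 -2.49
offset [-0.01  0.01  0.03] twist -0.0
```

```bash
python3 -m handwheel '[{"offset":[0,0,0],"twist":0},{"offset":[0,0,-0.1],"twist":0},{"offset":[0,0,-0.2],"twist":0},{"offset":[0,0,-0.2],"twist":0},{"offset":[0,0,-0.2],"twist":0}]' 0 40
cat > avg.py <<'E'
from h import *
P=[];F=[];T=[];B=[]
for i in range(4):
    capture("scene"); s=state(); P.append(s["ee_pos"]);F.append(s["wrist_force"]);T.append(s["ft_torque"]); M=Rq(s["ee_rot"]).as_matrix(); B.append(np.degrees(np.arctan2(M[1,0],M[0,0])))
s=state();z=s["ee_pos"][2]
print("t",s["time_s"],"mean",np.mean(P,0).round(2),"last z",z.round(2),"sd",np.std(P,0).round(2),"bearing",np.mean(B).round(2),"last",B[-1].round(2),"F",np.mean(F,0).round(1),"T",np.mean(T,0).round(3),"w",round(s["grip_width"],1))
E
python3 avg.py
```

```text
time_s: 5.85
ee_pos: [592.7, 103.7, 229.3]
ee_rot: [-0.0, 0.972, -0.234, 0.0]
wrist_force: [2.8, 0.1, -9.9]
grip_width: 14.0
t 6.05 mean [592.7  103.71 229.45] last z 229.55 sd [0.01 0.01 0.09] bearing -27.03 last -27.03 F [  3.1   1.6 -10.2] T [ 0.352 -0.83  -0.033] w 13.9
```

```bash
python3 -m handwheel '[{"offset":[0,0,-0.08],"twist":0},{"offset":[0,0,-0.16],"twist":0},{"offset":[0,0,-0.24],"twist":0},{"offset":[0,0,-0.24],"twist":0},{"offset":[0,0,-0.24],"twist":0}]' 
python3 avg.py
```

```text
time_s: 6.55
ee_pos: [592.7, 103.7, 235.5]
ee_rot: [-0.0, 0.972, -0.234, 0.0]
wrist_force: [3.8, 1.9, -13.2]
grip_width: 13.8
t 6.75 mean [592.69 103.69 235.46] last z 235.5 sd [0.01 0.01 0.02] bearing -27.03 last -27.03 F [  4.2   1.3 -12.5] T [ 0.42  -1.015 -0.012] w 13.7
```

```bash
python3 -m handwheel '[{"offset":[0,0,0],"twist":-0.7},{"offset":[0,0,0],"twist":-1.4},{"offset":[0,0,0],"twist":-2.1},{"offset":[0,0,0],"twist":-2.8},{"offset":[0,0,0],"twist":-3.5},{"offset":[0,0,0],"twist":-4.2},{"offset":[0,0,0],"twist":-4.2}]' 
python3 avg.py
```

```text
time_s: 7.45
ee_pos: [592.7, 103.9, 235.4]
ee_rot: [-0.001, 1.0, -0.015, 0.0]
wrist_force: [4.1, 2.2, -12.4]
grip_width: 13.9
t 7.65 mean [592.73 103.93 235.49] last z 235.51 sd [0.01 0.01 0.01] bearing -1.93 last -1.94 F [  4.2   2.2 -12.9] T [ 0.648 -1.087  0.033] w 13.8
```

```bash
python3 -m handwheel '[{"offset":[0,0,0],"twist":-0.8},{"offset":[0,0,0],"twist":-1.6},{"offset":[0,0,0],"twist":-2.4},{"offset":[0,0,0],"twist":-3.2},{"offset":[0,0,0],"twist":-4.0},{"offset":[0,0,0],"twist":-4.8},{"offset":[0,0,0],"twist":-5.6},{"offset":[0,0,0],"twist":-6.4},{"offset":[0,0,0],"twist":-7.2},{"offset":[0,0,0],"twist":-8.0},{"offset":[0,0,0],"twist":-8.4},{"offset":[0,0,0],"twist":-8.4}]' 
python3 avg.py
python3 - <<'E'
from h import *
s=state();M=Rq(s["ee_rot"]).as_matrix()
for n in("scene","top"):
    c=capture(n)
    p=proj(c,[592,103,245])[0].astype(int)
    cv2.imwrite(f"pics/{n}5.png",cv2.resize(c["img"][p[1]-40:p[1]+40,p[0]-50:p[0]+50],None,fx=7,fy=7,interpolation=cv2.INTER_CUBIC))
E
```

```text
time_s: 8.85
ee_pos: [592.6, 104.3, 235.5]
ee_rot: [-0.001, 0.912, 0.41, 0.001]
wrist_force: [3.2, 2.9, -12.4]
grip_width: 13.8
t 9.05 mean [592.57 104.34 235.52] last z 235.53 sd [0.01 0.01 0.01] bearing 48.35 last 48.35 F [  4.1   3.7 -12. ] T [ 0.835 -0.909  0.025] w 13.6
```

View pics/scene5.png

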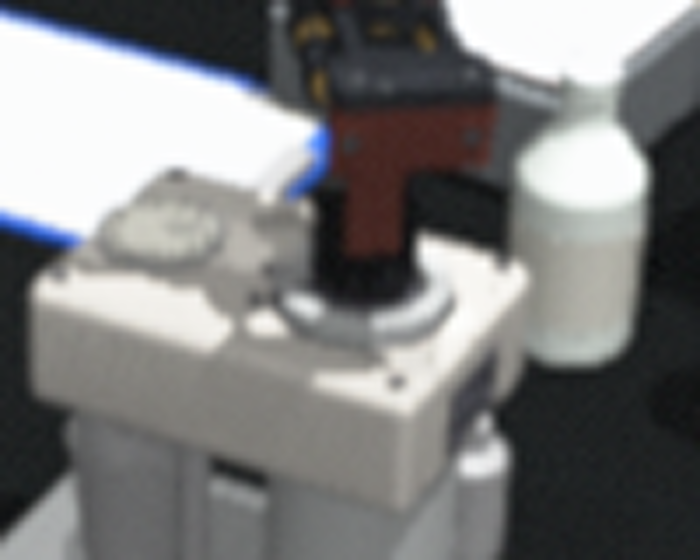

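```bash
python3 -m handwheel '[{"offset":[0,0,0.07],"twist":0},{"offset":[0,0,0.14],"twist":0},{"offset":[0,0,0.2],"twist":0},{"offset":[0,0,0.2],"twist":0}]' 
python3 avg.py
```

```text
time_s: 9.55
ee_pos: [592.6, 104.4, 230.5]
ee_rot: [-0.0, 0.912, 0.409, 0.001]
wrist_force: [4.1, 2.6, -10.5]
grip_width: 13.7
t 9.75 mean [592.59 104.34 230.62] last z 230.63 sd [0.02 0.01 0.03] bearing 48.35 last 48.35 F [  3.    3.1 -10.6] T [ 0.624 -0.79  -0.012] w 13.9
```

The nose is freely in the high slot, because the pull is still pure spring force at about 5.5 mm lift. Now I'll loosen the grip so the spring takes the knob down.

```bash
python3 -m handwheel '[{"offset":[0,0,0],"twist":0},{"offset":[0,0,0],"twist":0},{"offset":[0,0,0],"twist":0}]' 0 3
python3 avg.py
python3 -m handwheel '[{"offset":[0,0,0.06],"twist":0},{"offset":[0,0,0.06],"twist":0},{"offset":[0,0,0.06],"twist":0}]'
python3 avg.py
```

```text
time_s: 10.05
ee_pos: [592.4, 104.1, 231.1]
ee_rot: [-0.0, 0.912, 0.409, 0.001]
wrist_force: [-0.8, -0.3, -4.3]
grip_width: 14.1
t 10.25 mean [592.48 104.16 231.04] last z 230.99 sd [0.02 0.03 0.04] bearing 48.34 last 48.35 F [-0.9  0.2 -2.6] T [ 0.025  0.233 -0.031] w 14.3
time_s: 10.55
ee_pos: [592.8, 104.5, 230.2]
ee_rot: [-0.0, 0.912, 0.41, 0.001]
wrist_force: [-1.9, 1.8, 3.8]
grip_width: 14.0
t 10.75 mean [592.85 104.55 230.11] last z 230.02 sd [0.01 0.01 0.06] bearing 48.35 last 48.35 F [-1.7  0.6  5. ] T [ 0.197  0.327 -0.008] w 13.8
```

```bash
cat > st.py <<'E'
from h import *
s=state();M=Rq(s["ee_rot"]).as_matrix()
print("t",s["time_s"],s["ee_pos"].round(2),"b",np.degrees(np.arctan2(M[1,0],M[0,0])).round(2),"F",s["wrist_force"].round(1),"T",s["ft_torque"].round(3),"w",round(s["grip_width"],1))
E
python3 -m handwheel '[{"offset":[0,0,0],"twist":-0.12},{"offset":[0,0,0],"twist":-0.25}]' >/dev/null; python3 st.py
python3 -m handwheel '[{"offset":[0,0,0],"twist":-0.12},{"offset":[0,0,0],"twist":-0.25}]' >/dev/null; python3 st.py
python3 -m handwheel '[{"offset":[0,0,0],"twist":-0.12},{"offset":[0,0,0],"twist":-0.25}]' >/dev/null; python3 st.py
```

```text
t 10.95 [592.94 104.58 230.1 ] b 49.91 F [-1.2  1.   3.4] T [ 0.121  0.31  -0.07 ] w 14.0
t 11.15 [593.   104.63 230.05] b 51.48 F [-0.8  0.9  3. ] T [ 0.2    0.267 -0.077] w 14.8
t 11.35 [593.04 104.7  230.03] b 53.05 F [-0.4  0.9  3.7] T [ 0.323  0.174 -0.054] w 15.8
```

The width grew while turning, so the fingers swept over a knob that isn't following. Either it's already meshed or the 3 N grip is too weak. I'll go back to the middle and feel the lift height through the spring force.

```bash

python3 -m handwheel '[{"offset":[0,0,0],"twist":0.4},{"offset":[0,0,0],"twist":0.78},{"offset":[0,0,0],"twist":0.78}]' >/dev/null; python3 st.py
python3 -m handwheel '[{"offset":[0,0,0],"twist":0},{"offset":[0,0,0],"twist":0}]' 0 40 >/dev/null; python3 st.py
python3 -m handwheel '[{"offset":[0,0,-0.06],"twist":0},{"offset":[0,0,-0.06],"twist":0}]'  >/dev/null; python3 avg.py
python3 -m handwheel '[{"offset":[0,0,-0.06],"twist":0},{"offset":[0,0,-0.06],"twist":0}]'  >/dev/null; python3 avg.py
```

```text
t 11.65 [592.89 104.59 229.86] b 48.37 F [-1.5  1.   3. ] T [ 0.169  0.285 -0.016] w 14.1
t 11.85 [592.86 104.58 229.83] b 48.43 F [-1.6  1.3  3.3] T [ 0.248  0.25  -0.12 ] w 13.6
t 12.25 mean [592.7  104.43 230.41] last z 230.48 sd [0.01 0.02 0.05] bearing 48.44 last 48.44 F [ 1.2  1.1 -8.3] T [ 0.628 -0.611  0.011] w 13.9
t 12.65 mean [592.66 104.38 231.71] last z 231.8 sd [0.01 0.01 0.07] bearing 48.44 last 48.44 F [  2.2   1.8 -10.8] T [ 0.825 -0.904 -0.015] w 13.8
```

The 10.8 N at +1.9 mm means the knob rests on the teeth at mid slot. I'll rock it with a slightly firmer grip of 5 N, which still lets the spring drop it.

```bash

python3 -m handwheel '[{"offset":[0,0,0.04],"twist":0},{"offset":[0,0,0.06],"twist":0}]' 0 5 >/dev/null; python3 st.py
python3 -m handwheel '[{"offset":[0,0,0],"twist":-0.12},{"offset":[0,0,0],"twist":-0.25}]' >/dev/null; python3 st.py
python3 -m handwheel '[{"offset":[0,0,0],"twist":-0.12},{"offset":[0,0,0],"twist":-0.25}]' >/dev/null; python3 st.py
```

```text
t 12.85 [592.84 104.59 231.27] b 48.45 F [-0.2  1.9  0.8] T [ 0.248 -0.009 -0.023] w 13.8
t 13.05 [592.77 104.44 231.57] b 50.0 F [ 0.1  0.6 -2.4] T [ 0.223 -0.023 -0.192] w 14.3
t 13.25 [592.7  104.4  231.62] b 51.56 F [-0.1  1.7 -3.2] T [ 0.256 -0.043 -0.154] w 14.8
```

Friction on the teeth is too much for a light grip. I'll re-centre, grip firmly and carry most of the spring load by hand so the teeth are only lightly loaded. Then I'll rock in small steps, watching Fz for loss of tooth support.

```bash

python3 -m handwheel '[{"offset":[0,0,0],"twist":0.3},{"offset":[0,0,0.02],"twist":0.53}]' >/dev/null; python3 st.py
python3 -m handwheel '[{"offset":[0,0,0],"twist":0},{"offset":[0,0,0],"twist":0},{"offset":[0,0,-0.03],"twist":0},{"offset":[0,0,-0.03],"twist":0}]' 0 30 >/dev/null; python3 st.py
python3 -m handwheel '[{"offset":[0,0,0],"twist":-0.12},{"offset":[0,0,0],"twist":-0.25}]' >/dev/null; python3 st.py
python3 -m handwheel '[{"offset":[0,0,0],"twist":-0.12},{"offset":[0,0,0],"twist":-0.25}]' >/dev/null; python3 st.py
```

```text
t 13.45 [592.7  104.38 231.3 ] b 48.24 F [-0.5  0.9  0.2] T [0.048 0.248 0.085] w 14.0
t 13.85 [592.58 104.28 231.63] b 48.23 F [-0.5  0.8 -6.5] T [ 0.251 -0.199 -0.008] w 13.9
t 14.05 [592.6 104.3 231.6] b 49.78 F [-0.8  0.8 -4.5] T [ 0.342 -0.023 -0.208] w 13.7
t 14.25 [592.58 104.31 231.59] b 51.35 F [-0.4  1.4 -4. ] T [ 0.306 -0.129 -0.121] w 13.6
```

```bash

for i in 1; do python3 -m handwheel '[{"offset":[0,0,0],"twist":-0.12},{"offset":[0,0,0],"twist":-0.25}]' >/dev/null; python3 st.py
python3 -m handwheel '[{"offset":[0,0,0],"twist":-0.12},{"offset":[0,0,0],"twist":-0.25}]' >/dev/null; python3 st.py; done
```

```text
t 14.45 [592.58 104.31 231.59] b 52.91 F [ 0.1  1.2 -4. ] T [ 0.378 -0.01  -0.166] w 13.8
t 14.65 [592.56 104.32 231.61] b 54.47 F [-0.2  0.6 -4.7] T [ 0.354 -0.043 -0.129] w 13.9
```

```bash

python3 -m handwheel '[{"offset":[0,0,0],"twist":0.3},{"offset":[0,0,0],"twist":0.6},{"offset":[0,0,0],"twist":0.9}]' >/dev/null; python3 st.py
python3 -m handwheel '[{"offset":[0,0,0],"twist":0.15},{"offset":[0,0,0],"twist":0.3}]' >/dev/null; python3 st.py
python3 -m handwheel '[{"offset":[0,0,0],"twist":0.12},{"offset":[0,0,0],"twist":0.25}]' >/dev/null; python3 st.py
python3 -m handwheel '[{"offset":[0,0,0],"twist":0.12},{"offset":[0,0,0],"twist":0.25}]' >/dev/null; python3 st.py
```

```text
t 14.95 [592.6  104.31 231.61] b 48.92 F [ 0.1  0.6 -4.6] T [ 0.151 -0.197  0.187] w 13.7
t 15.15 [592.61 104.23 231.55] b 47.03 F [ 0.5  0.9 -5.1] T [ 0.151 -0.302  0.189] w 13.9
t 15.35 [592.6  104.25 231.43] b 45.47 F [ 0.8  1.7 -6.9] T [ 0.24  -0.319 -0.006] w 13.9
t 15.55 [592.55 104.19 230.95] b 43.89 F [  2.3   1.1 -10.4] T [ 0.49  -0.627 -0.042] w 13.7
```

Tooth support vanished at bearing about 44–45°: Fz reached the full spring pull and the torque is about 0. I'll let the spring snap it in here.

```bash

python3 -m handwheel '[{"offset":[0,0,0],"twist":0},{"offset":[0,0,0],"twist":0},{"offset":[0,0,0],"twist":0}]' 0 3 >/dev/null; python3 avg.py
python3 -m handwheel '[{"offset":[0,0,0.08],"twist":0},{"offset":[0,0,0.16],"twist":0},{"offset":[0,0,0.16],"twist":0}]' >/dev/null; python3 avg.py
python3 -m handwheel '[{"offset":[0,0,0],"twist":0},{"offset":[0,0,0],"twist":0},{"offset":[0,0,-0.06],"twist":0},{"offset":[0,0,-0.06],"twist":0}]' 0 30 >/dev/null; python3 avg.py
```

```text
t 16.05 mean [592.47 104.14 231.08] last z 231.09 sd [0.02 0.01 0.01] bearing 43.9 last 43.9 F [-0.9  0.3 -3.8] T [ 0.063  0.115 -0.007] w 13.8
t 16.55 mean [593.02 104.65 227.72] last z 227.59 sd [0.05 0.05 0.09] bearing 43.91 last 43.91 F [0.1 1.6 4.9] T [ 0.377 -0.012 -0.045] w 13.5
t 17.15 mean [592.83 104.52 227.8 ] last z 227.8 sd [0.   0.01 0.01] bearing 43.91 last 43.91 F [ 3.6  3.5 -8.7] T [ 0.719 -1.071 -0.027] w 14.0
```

```bash

python3 -m handwheel '[{"offset":[0,0,-0.06],"twist":0},{"offset":[0,0,-0.06],"twist":0}]' >/dev/null; python3 avg.py
python3 -m handwheel '[{"offset":[0,0,0.06],"twist":0},{"offset":[0,0,0.06],"twist":0}]' >/dev/null; python3 avg.py
```

```text
t 17.55 mean [592.82 104.53 227.98] last z 227.97 sd [0.01 0.02 0.01] bearing 43.92 last 43.92 F [ 4.3  3.5 -8.5] T [ 0.741 -1.116 -0.032] w 13.8
t 17.95 mean [592.98 104.59 227.59] last z 227.6 sd [0.01 0.01 0.01] bearing 43.91 last 43.91 F [-1.1  1.   6.3] T [0.198 0.186 0.007] w 13.7
```

```bash

python3 -m handwheel '[{"offset":[0,0,0],"twist":0},{"offset":[0,0,0],"twist":0},{"offset":[0,0,0],"twist":0},{"offset":[0,0,0],"twist":0},{"offset":[0,0,-1],"twist":0},{"offset":[0,0,-2],"twist":0},{"offset":[0,0,-3],"twist":0},{"offset":[0,0,-3.6],"twist":0},{"offset":[0,0,-3.6],"twist":0}]' 0.5 10
python3 go.py 560 -83 315 102.4
```

```text
time_s: 18.85
ee_pos: [593.7, 104.9, 319.6]
ee_rot: [-0.001, 0.927, 0.374, 0.002]
wrist_force: [0.6, -0.0, -0.4]
grip_width: 43.9
t 18.85 pos [593.7 104.9 319.6] bearing 43.91 tilt 0.29 F [ 0.6 -0.  -0.4] T [-0.01 -0.05 -0.02] w 43.9 q7 -1.31
offset [-6.18  4.48  0.16] twist -9.75
```

```bash

python3 -m handwheel '[{"offset":[-1,0.8,0],"twist":-1.2},{"offset":[-2.2,1.6,0],"twist":-2.6},{"offset":[-3.4,2.5,0],"twist":-4},{"offset":[-4.6,3.4,0.1],"twist":-5.4},{"offset":[-5.6,4.1,0.16],"twist":-6.8},{"offset":[-6.18,4.48,0.16],"twist":-8.2},{"offset":[-6.18,4.48,0.16],"twist":-9.4},{"offset":[-6.18,4.48,0.16],"twist":-9.75},{"offset":[-6.18,4.48,0.16],"twist":-9.75}]' 0 10
python3 go.py 560 -83 60 102.4
python3 - <<'E'
from h import *
for n in("top","scene"):
    c=capture(n);W=cloud(c)
    m=(W[...,2]>279)&(W[...,2]<296)&(W[...,0]>555)&(W[...,0]<635)&(W[...,1]>65)&(W[...,1]<145)
    P=W[m]
    if len(P)>5: print(n,"bar",len(P),cv2.minAreaRect(P[:,:2].astype(np.float32)),P.mean(0).round(1),np.percentile(P[:,2],[20,50,80]).round(1))
    m=(W[...,2]>230)&(W[...,2]<241)&(W[...,0]>450)&(W[...,0]<640)&(W[...,1]>30)&(W[...,1]<170)
    print("deck z",np.median(W[m][:,2]))
    p=proj(c,[592,103,245])[0].astype(int)
    cv2.imwrite(f"pics/{n}6.png",cv2.resize(c["img"][p[1]-30:p[1]+30,p[0]-40:p[0]+40],None,fx=8,fy=8,interpolation=cv2.INTER_CUBIC))
a=cv2.imread("pics/top6.png");b=cv2.imread("pics/scene6.png");cv2.imwrite("pics/both6.png",cv2.resize(np.vstack([a,b]),(400,600)))
E
```

```text
time_s: 19.75
ee_pos: [559.5, -83.5, 313.6]
ee_rot: [-0.0, 0.627, 0.779, 0.002]
wrist_force: [-1.3, 0.6, 0.1]
grip_width: 0.7
t 19.75 pos [559.5 -83.5 313.6] bearing 102.4 tilt 0.24 F [-1.3  0.6  0.1] T [ 0.01 -0.12 -0.  ] w 0.7 q7 -0.01
offset [-1.000e-02 -1.000e-02  1.015e+01] twist -0.0
top bar 108 ((591.5004272460938, 103.86093139648438), (44.805015563964844, 13.902061462402344), 46.25426483154297) [591.1 103.6 284.7] [283.4 284.6 286.5]
deck z 237.0477660462268
scene bar 53 ((596.4729614257812, 102.34889221191406), (42.07831573486328, 16.621850967407227), 39.07439041137695) [597.7 100.9 283.3] [281.  283.7 285.3]
deck z 236.7651335462533
```

View pics/both6.png

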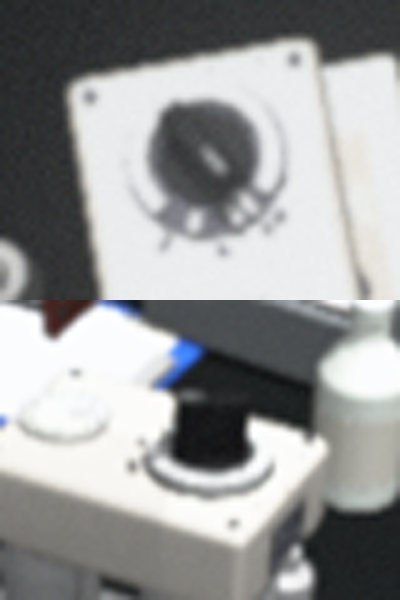

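The top half shows the nose at about (240,195), pointing at the two-pip mark. The bar top is back at 284.7 mm, against 284.8 mm when it was home in neutral, so the knob is fully home in high. Next is the toggle: down in front of it.

```bash

python3 -m handwheel '[{"offset":[0,0,1.8],"twist":0},{"offset":[0,0,3.6],"twist":0},{"offset":[0,0,5.4],"twist":0},{"offset":[0,0,7.2],"twist":0},{"offset":[0,0,8.6],"twist":0},{"offset":[0,0,9.2],"twist":0},{"offset":[0,0,9.2],"twist":0}]' 
python3 go.py 560 -83 60 102.4
cat > tog.py <<'E'
from h import *
s=state(); M=Rq(s["ee_rot"]).as_matrix(); c=capture("scene");W=cloud(c)
L=(W-s["ee_pos"])@M; z=W[...,2]
print("tool-frame x,y + world z")
m=(abs(L[...,0])<30)&(L[...,1]>-30)&(L[...,1]<80)&(z>70)&(z<175)
for a in range(70,175,8):
    k=m&(z>=a)&(z<a+8)
    for nm,q in(("finger",k&(L[...,1]<14)),("tog",k&(L[...,1]>=14))):
        P=L[q]
        if len(P)>1: print(a,nm,len(P),"x",np.percentile(P[:,0],[5,50,95]).round(0),"y",np.percentile(P[:,1],[5,50,95]).round(0))
p=proj(c,[590,-75,100])[0].astype(int)
import sys
cv2.imwrite(sys.argv[1],cv2.resize(c["img"][p[1]-45:p[1]+35,p[0]-50:p[0]+50],None,fx=6,fy=6,interpolation=cv2.INTER_CUBIC))
E
python3 tog.py pics/tg1.png
```

```text
time_s: 20.55
ee_pos: [559.3, -82.0, 82.5]
ee_rot: [-0.001, 0.627, 0.779, 0.001]
wrist_force: [0.1, 0.4, 0.0]
grip_width: 0.2
t 20.55 pos [559.3 -82.   82.5] bearing 102.34 tilt 0.22 F [0.1 0.4 0. ] T [-0.01 -0.08  0.01] w 0.2 q7 -0.19
offset [-0.05  0.02  0.9 ] twist -0.01
tool-frame x,y + world z
70 tog 10 x [-20.  -4.   0.] y [35. 42. 69.]
78 tog 5 x [-5. -2.  0.] y [31. 36. 38.]
86 tog 7 x [-4. -2. -0.] y [30. 34. 37.]
94 tog 5 x [-6. -2.  1.] y [26. 32. 34.]
102 tog 11 x [-9. -2.  4.] y [24. 30. 33.]
110 finger 7 x [-12. -10.   5.] y [-5.  5. 10.]
118 finger 15 x [-13. -11.   5.] y [-6.  9. 13.]
126 finger 22 x [-14. -10.   6.] y [-5.  9. 12.]
134 finger 16 x [-13. -10.   4.] y [-5.  8. 11.]
142 finger 19 x [-14. -10.   6.] y [-4. 10. 13.]
150 finger 15 x [-13. -11.   1.] y [-7.  2. 13.]
150 tog 3 x [-12.   2.   8.] y [14. 14. 15.]
158 finger 15 x [-14. -12.  -5.] y [-8.  5. 13.]
158 tog 7 x [-10.  -2.   8.] y [14. 15. 15.]
166 finger 16 x [-14. -11.  -7.] y [-7.  0. 13.]
166 tog 5 x [-10.  -7.   7.] y [15. 15. 17.]
174 finger 2 x [-14. -13. -11.] y [ 6.  9. 11.]
```

View pics/tg1.png

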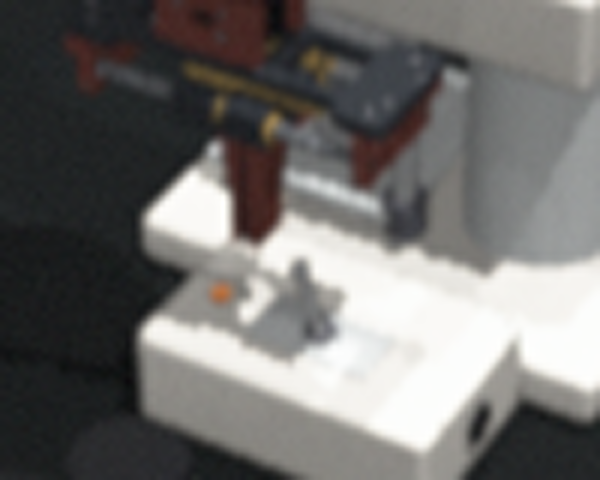

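```bash

python3 -m handwheel '[{"offset":[0,0,0.5],"twist":0},{"offset":[0,0,0.94],"twist":0},{"offset":[0,0,0.94],"twist":0},{"offset":[0,0.3,0.94],"twist":0},{"offset":[0,0.6,0.94],"twist":0},{"offset":[0,0.9,0.94],"twist":0},{"offset":[0,1.15,0.94],"twist":0},{"offset":[0,1.35,0.94],"twist":0},{"offset":[0,1.35,0.94],"twist":0}]' 
python3 st.py
python3 -m handwheel '[{"offset":[0,0.05,0],"twist":0},{"offset":[0,0.1,0],"twist":0},{"offset":[0,0.1,0],"twist":0}]' >/dev/null; python3 st.py
python3 tog.py pics/tg2.png | grep -v finger
```

```text
time_s: 21.5
ee_pos: [594.4, -74.1, 60.8]
ee_rot: [-0.0, 0.627, 0.779, 0.003]
wrist_force: [0.1, -0.1, -0.6]
grip_width: 0.6
t 21.5 [594.38 -74.08  60.79] b 102.36 F [ 0.1 -0.1 -0.6] T [-0.069 -0.07   0.081] w 0.6
t 21.8 [596.15 -73.67  60.51] b 102.36 F [-3.2 -0.3  0.1] T [-0.22   0.6   -0.028] w 0.5
tool-frame x,y + world z
70 tog 3 x [-27. -18. -11.] y [25. 39. 73.]
94 tog 4 x [-6. -4. -2.] y [16. 19. 23.]
102 tog 10 x [-7. -4.  3.] y [16. 19. 23.]
134 tog 6 x [-10.  -4.   6.] y [14. 15. 16.]
142 tog 3 x [-4. -1.  4.] y [16. 16. 17.]
150 tog 6 x [-14.  -9.  -3.] y [16. 17. 18.]
166 tog 4 x [-10.   6.  10.] y [27. 27. 28.]
```

```bash

python3 -m handwheel '[{"offset":[0,0.06,0],"twist":0},{"offset":[0,0.06,0],"twist":0},{"offset":[0,0.06,0],"twist":0}]' >/dev/null; python3 st.py
python3 -m handwheel '[{"offset":[0,0.06,0],"twist":0},{"offset":[0,0.06,0],"twist":0},{"offset":[0,0.06,0],"twist":0}]' >/dev/null; python3 st.py
python3 tog.py pics/tg3.png | grep tog
```

```text
t 22.15 [596.3  -73.7   60.37] b 102.35 F [-6.1 -1.1  2.7] T [-0.296  1.368  0.022] w 0.6
t 22.45 [596.25 -73.71  60.28] b 102.34 F [-7.3 -1.5  5.1] T [-0.262  1.583  0.002] w 0.6
70 tog 4 x [-22.  -5.  13.] y [49. 54. 59.]
94 tog 3 x [-6. -5. -3.] y [15. 15. 17.]
102 tog 11 x [-8. -3. -0.] y [14. 19. 24.]
126 tog 3 x [2. 3. 8.] y [14. 14. 15.]
134 tog 5 x [-9. -3.  6.] y [14. 14. 15.]
142 tog 6 x [-6. -1.  7.] y [15. 16. 16.]
150 tog 4 x [-11.  -9.  -1.] y [15. 15. 16.]
166 tog 3 x [-14.   1.   7.] y [27. 28. 28.]
```

It's against the stop: no more motion at 7 N. I'll back off, rise clear and check.

```bash

python3 -m handwheel '[{"offset":[0,-0.5,0],"twist":0},{"offset":[0,-1,0],"twist":0},{"offset":[0,-1.5,0],"twist":0},{"offset":[0,-1.5,-1.5],"twist":0},{"offset":[0,-2.5,-3],"twist":0},{"offset":[0,-4,-4.5],"twist":0},{"offset":[0,-5.5,-6],"twist":0},{"offset":[0,-7,-7],"twist":0},{"offset":[0,-8,-7],"twist":0},{"offset":[0,-8,-7],"twist":0}]' 
python3 - <<'E'
from h import *
I=[]
for n in("top","scene"):
    c=capture(n);W=cloud(c)
    m=(W[...,2]>279)&(W[...,2]<296)&(W[...,0]>555)&(W[...,0]<635)&(W[...,1]>65)&(W[...,1]<145); P=W[m]
    if len(P)>5: print(n,"bar",len(P),P.mean(0).round(1))
    m=(W[...,2]>74)&(W[...,2]<130)&(W[...,0]>560)&(W[...,0]<690)&(W[...,1]>-100)&(W[...,1]<-50);P=W[m]
    print(n,"tog all",len(P)); P=P[P[:,2]>99]; print("ball",len(P),P.mean(0).round(1) if len(P) else "")
    p=proj(c,[580,0,150])[0].astype(int)
    I.append(cv2.resize(c["img"][max(p[1]-60,0):p[1]+60,p[0]-75:p[0]+75],(750,600)))
cv2.imwrite("pics/fin.png",cv2.resize(np.hstack(I),(800,320),interpolation=cv2.INTER_AREA))
E
```

```text
time_s: 23.5
ee_pos: [398.8, -118.8, 236.2]
ee_rot: [-0.001, 0.629, 0.778, -0.003]
wrist_force: [0.1, 0.5, -0.2]
grip_width: 0.5
top bar 107 [591.2 103.9 284.3]
top tog all 24
ball 13 [609.9 -70.8 108.4]
scene bar 53 [597.4 101.  283.1]
scene tog all 24
ball 12 [615.5 -72.4 104.6]
```

View pics/fin.png

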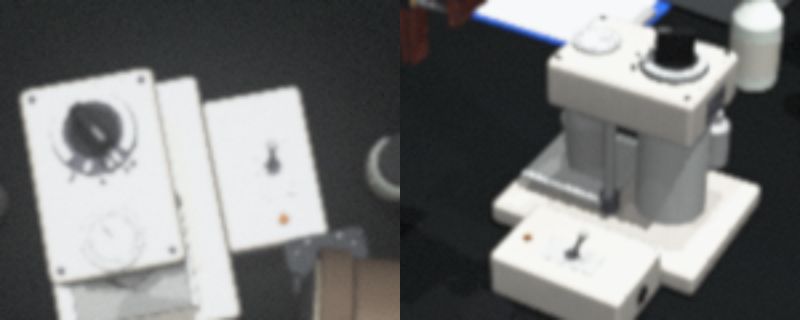

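The final picture shows the knob nose at the two-pip mark and the toggle leaning to the rear in both views (left at (273,150), right at (578,245)), and everything else standing. The ball displacement reads about 27 mm where I expected 31, so I'll check the toggle angle.

```bash
python3 - <<'E'
from h import *
y=np.radians(12.4);ex=np.array([np.cos(y),np.sin(y)])
for n in("top","scene"):
    c=capture(n);W=cloud(c)
    m=(W[...,2]>72)&(W[...,2]<130)&(W[...,0]>570)&(W[...,0]<660)&(W[...,1]>-95)&(W[...,1]<-50);P=W[m]
    s=P[:,:2]@ex
    print(n,sorted([(round(float(b)),round(float(a),1)) for a,b in zip(s,P[:,2])]))
    k=np.polyfit(P[:,2],s,1); print("lean",np.arctan(k[0]).round(2))
    # expected ball pixels for pivots and lean
    for nm,f in(("init",f"pics/{n}0.png"),("now",None)):
        im=cv2.imread(f) if f else c["img"]
        cv2.imwrite(f"pics/{n}_{nm}.png",im)
    for x0 in ((600,-73.5),):
        for a in(-.4,.2,.3,.4):
            d=40*np.sin(a)*ex; print(a,proj(c,[x0[0]+d[0],x0[1]+d[1],66+40*np.cos(a)]).round(1))
t=[]
c=capture("scene")
for n in("init","now"):
    im=cv2.imread(f"pics/scene_{n}.png"); t.append(cv2.resize(im[238:274,268:304],(400,400),interpolation=cv2.INTER_CUBIC))
cv2.imwrite("pics/cmp.png",np.hstack(t))
E
```

```text
top [(72, 572.5), (73, 564.9), (73, 573.0), (74, 565.2), (78, 567.6), (81, 566.5), (83, 569.6), (84, 568.9), (86, 571.5), (88, 571.8), (93, 573.2), (94, 573.5), (99, 575.0), (103, 574.9), (104, 582.2), (105, 576.7), (105, 577.8), (106, 583.3), (107, 580.3), (108, 582.0), (108, 582.5), (108, 584.7), (108, 585.2), (109, 576.7), (109, 579.0), (109, 579.4), (110, 578.3)]
lean 0.36
-0.4 [[296.2 195.7]]
0.2 [[294.7 187.6]]
0.3 [[294.4 186.3]]
0.4 [[294.1 185.1]]
scene [(72, 568.8), (74, 570.0), (75, 573.1), (77, 574.0), (79, 578.0), (81, 574.6), (82, 577.6), (85, 574.4), (85, 579.8), (86, 577.7), (88, 576.2), (92, 576.5), (92, 581.2), (93, 579.5), (95, 583.3), (102, 590.3), (103, 583.2), (103, 585.6), (103, 588.4), (104, 579.3), (104, 586.8), (104, 588.7), (105, 584.3), (106, 585.4), (106, 587.6), (108, 583.5), (108, 584.1)]
lean 0.41
-0.4 [[282.  241.7]]
0.2 [[288.7 243.6]]
0.3 [[289.8 244.3]]
0.4 [[290.9 245. ]]
```

View pics/cmp.png

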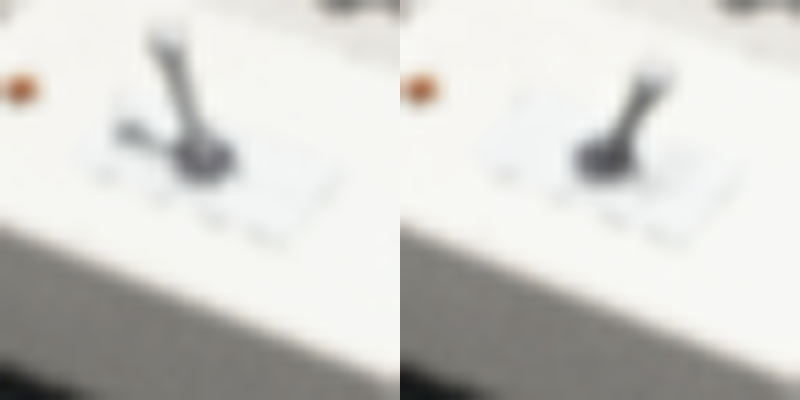

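The comparison crop (left before, right now) shows the ball moved from about (168,40) to (255,78), leaning to the rear. The fitted lean is 0.36–0.41 rad against a nominal 0.4, and the push had stalled on the stop. I'm handing in.

```bash
python3 st.py; python3 -c "
from rig import *
print(hand_in())"
```

```text
t 23.75 [ 402.19 -116.35  235.66] b 102.4 F [-0.3  0.3 -0.1] T [-0.035 -0.061  0.043] w 0.6
the job is handed in; nothing more can be done
None
```

The viscometer is set for its top speed and the job is handed in at about 24 s. The knob is home in the two-pip slot and the speed toggle is over to the rear.

- **Gear selector:** I lifted the knob about 10.5 mm and turned it past the one-pip slot to the two-pip slot. It came to rest on the gear teeth there, so I rocked it gently. The tooth support vanished about 4.5° to the neutral side of mid slot, and the spring took it down.
- **Toggle:** I pushed it over to the rear until it stopped moving at about 7 N, then backed the arm off clear.

**Last checks**
- The top of the knob is at 284.3–284.7 mm, against 284.8 mm when it sat home in neutral. Its nose points at the two pips.
- The toggle leans 0.36 rad (top camera) or 0.41 rad (scene camera) to the rear; nominal is 0.4.
- The wrist force is about zero. The cup sits under the head, and I saw no thing moved in the last pictures, but I did not check the bystanders one by one.

**What disagreed**
- The real fingertips sat about 32 mm higher than the reported tool position implied. I found this from camera depth and corrected for it.
- The toggle ball's measured travel was about 27 mm against 31 mm expected. I put this down to camera bias, since the push stalled on the stop and the fitted lean was about nominal.
- My attempt to confirm "home" by lifting the knob and reading the spring force was inconclusive, so I relied on the height measured by the cameras.
- The first light-grip rocking (3–5 N) only slid the fingers over the knob. I redid it with a firmer grip while carrying most of the spring load by hand.

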